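# Load the quartz control into the polarimeter

## Task

Get the polarimeter ready for its check: take the blue quartz control from the rack, lay it in the open part of the V-trough in the sample chamber and let go of it, then push it gently along the trough by its outer end until it is fully home against the stop under the lamp housing, lying on both flanks of the V. Then slide the chamber cover completely shut; leave the other tubes in the rack and everything else on the bench where it is.

Things in the scene. Friction and masses are not known exactly. Their poses are not given: they have to be found in the camera images.
- polarimeter: White bench polarimeter, 310 (x) by 440 (y) mm, fixed. Origin on the bench under the middle of the chamber opening; y along the V-trough, -y to the stop, x to the back, where the cover is parked. Opening in the top: 200 mm along y, 110 along x, rim 125 mm high, black inside. Beyond y = -100 the lamp housing (155 mm high) hoods the trough; on the left end, y over 115, a display rises to 145 mm
- flank_front: Front (-x) flank of the aluminium V-trough, y -130 to +100 mm of the polarimeter. The flanks make a 90 degree V, its bottom 74 mm above the bench, its upper edges 88 mm above the bench and 14 mm either side of the middle: fingers beside a seated tube must stay above 88 mm. Origin and axes are the polarimeter's
- flank_rear: Rear flank (+x side) of the V-trough, mirror image of the front one. Its origin and axes are the polarimeter's
- stop: Upright rigid steel stop plate with a dark window that ends the trough under the hood; the hood covers the last 30 mm of the trough, its underside 118 mm above the bench. Origin and axes are the polarimeter's
- stop_face (a point): Point on the stop's face on the axis of a seated tube, 95 mm above the bench, at y = -130 mm of the polarimeter; axes as the polarimeter's: +y runs from the stop along the trough. A tube that is home has its middle 62.5 mm from here along +y, and its outer end at 125 mm, in the open
- trough_middle (a point): Point on the axis of a seated tube, 95 mm above the bench, at the middle of the chamber opening's length; axes as the polarimeter's
- cover (a joint): Grey sliding cover of the sample chamber, a plate 126 by 210 mm, 8 mm thick, its top 133.5 mm above the bench. Value in m: 0 shut, 0.14 slid fully back; it starts parked at 0.115 or more (+x of the polarimeter). It stays where it is left; sliding takes about 2 to 4 N, and it stops dead at 0
- cover_rib (a point): Middle of the top edge of the cover's black grip rib, 148.5 mm above the bench: the rib stands 15 mm above the cover, is 12 mm thick (x of the polarimeter) and 70 mm long (y of the polarimeter); move it to -x to shut the cover. Axes as the polarimeter's
- rack: Wooden tube rack, base 215 by 135 mm, fixed. Origin on the bench under its middle. Three tubes lie across it, along its y, at x = -75, 0 and +75 mm, each with its end caps in V notches, axis 50 mm above the bench; the middle 90 mm of each barrel is clear of the wood above 10 mm height
- blue_standard: Quartz control standard: 125 mm long blue barrel of diameter 20 mm with a steel cap, 30 mm in diameter and 15 mm long, on each end (both alike), about 150 g. Origin at the middle of its axis, y along the axis. In the rack at first, in any of the three places
- orange_standard: Second standard, same shape, orange barrel; stays in the rack. Origin at the middle of its axis, y along it
- glass_tube: Empty glass tube, same shape, clear barrel and black caps; stays in the rack. Origin at the middle of its axis, y along it
- beaker: Glass beaker, 68 mm wide, 90 mm high, standing on the bench; origin under its middle
- jar: White jar with black lid, 72 mm wide, 95 mm high; origin under its middle
- amber_bottle: Amber bottle, 66 mm wide, 150 mm high; origin under its middle

How it is judged (in metres and radians):
On the way, in this order (a step that is already met when the one before it is completed fails the run):
1. the blue standard lies in the V, let go of, in the open part of the trough, at least 10 mm short of the stop (x of blue_standard in the frame of stop_face between -0.0025 and 0.0025 m and z of blue_standard in the frame of stop_face between -0.0025 and 0.0025 m and angle between the y axis of blue_standard and the y axis of stop_face, either way round below 0.04 rad and y of blue_standard in the frame of stop_face between 0.0725 and 0.2 m and contact force between blue_standard and flank_front above 0.1 N and contact force between blue_standard and flank_rear above 0.1 N and contact force between blue_standard and the fingers below 0.05 N), for 0.2 s.
2. the blue standard is pressed home: on both flanks and against the stop (x of blue_standard in the frame of stop_face between -0.0025 and 0.0025 m and z of blue_standard in the frame of stop_face between -0.0025 and 0.0025 m and angle between the y axis of blue_standard and the y axis of stop_face, either way round below 0.04 rad and y of blue_standard in the frame of stop_face between 0.058 and 0.0645 m and contact force between blue_standard and flank_front above 0.1 N and contact force between blue_standard and flank_rear above 0.1 N and contact force between blue_standard and stop above 0.5 N), for 0.1 s.
At the end, for the whole second after the job is handed in: Blue standard on both flanks, within 0.04 rad and 2.5 mm of the trough axis, its end within 2 mm of the stop, released, at rest; cover shut within 4 mm; the other tubes within 12 mm and beaker, jar and amber bottle within 20 mm of where they began (x of blue_standard in the frame of stop_face between -0.0025 and 0.0025 m and z of blue_standard in the frame of stop_face between -0.0025 and 0.0025 m and angle between the y axis of blue_standard and the y axis of stop_face, either way round below 0.04 rad and y of blue_standard in the frame of stop_face between 0.058 and 0.0645 m and contact force between blue_standard and flank_front above 0.1 N and contact force between blue_standard and flank_rear above 0.1 N and contact force between blue_standard and the fingers below 0.05 N and value of joint cover below 0.004 m and linear speed of blue_standard below 0.01 m/s and distance of each of orange_standard, glass_tube from where it was at the start of the episode below 0.012 m and distance of each of beaker, jar, amber_bottle from where it was at the start of the episode below 0.02 m); the robot touches nothing.
It fails at once if the blue standard is rammed against the stop (over 35 N) (contact force between blue_standard and stop above 35 N).
It fails at once if the blue standard is dropped or slammed into the trough (over 45 N on a flank) (contact force between blue_standard and flank_front above 45 N or contact force between blue_standard and flank_rear above 45 N).
It fails at once if another tube is moved more than 12 mm, or another thing on the bench more than 20 mm (distance of any of orange_standard, glass_tube from where it was at the start of the episode above 0.012 m or distance of any of beaker, jar, amber_bottle from where it was at the start of the episode above 0.02 m).
It also fails if it takes over 67 s, if anything falls off the work surface, if the arm or the gripper's body presses on something with over 40 N, if the wrist force passes 120 N, or if a joint passes its speed limit or range.

## Robot

A 6-joint arm with a two-finger parallel gripper is mounted at the origin on the work surface. World frame = base frame: x ahead of the robot, y to its left, z up, the work surface at z = 0. Lengths are in mm, angles in degrees, forces in N, time in s.
With the tool pointing down it reaches from about 300 to 850 mm from the base axis. Payload 4.2 kg.
Tool frame: the origin (TCP) lies midway between the tips of the shut fingers; the grasp point (between the pads) lies 19 mm behind it (env.grip_depth is the distance from the TCP to the grasp point, in mm); z points along the fingers, y is the line along which they close (so a half turn about z gives the same grasp; the last joint's range is limited). The gripper opens to 91 mm and grips with 3 to 60 N. Pads are 32 mm wide; open, the fingers measure 118 mm over their backs; the gripper's body (76 mm by 178 mm) begins 60 mm behind the grasp point.
Start: joints at [-73.109, 18.312, 89.639, -0, 72.044, -1.146], TCP at [178.038, -546.759, 213.976] pointing down, gripper open.
Joint ranges: [-177.97, 177.97], [-48.28, 115.42], [12.27, 149.76], [-77.06, 257.06], [2.81, 150.46], [-146.56, 146.56]. Speed limits (degrees/s): [147.25, 147.25, 180, 180, 180, 180].

## Interface

Orientations are given as [roll, pitch, yaw] about the fixed x, y, z axes, in that order (R = Rz(yaw) Ry(pitch) Rx(roll)).
In Python, from workcell import env, eyes gives the robot as it stands.
- The arm moves only by the tool send_rows, never from a script. Its argument "motion" is a list of rows, each a list of 7 numbers: the shift along the world's x, y, z normalised to -1 to 1, where 1 is 0.5 m, then the turn, a rotation vector about the world's x, y, z normalised to -1 to 1, where 1 is 60 degrees, then the opening, from -1 (shut) to 1 (fully open). A call has 1 to 20 rows; each row is the pose to reach, as a shift and turn from the pose commanded when the call began; what a row does not reach only later rows make up. A row lasts 1/8 s, in which the tool goes at most 62.5 mm and 10.7 degrees, less where a joint would pass 70% of its speed; a pose out of reach is approached as far as the arm can. A call with a number of a shift or a turn outside -1 to 1 is refused whole. A call with a gripper value outside its range is refused whole. The fingers move at their own pace and stop on an object; "squeeze" is the grip in N (left out, the last holds). Time passes only in rows, so rows that repeat a pose let the fingers close. It gives the time, the measured TCP pose, the force, the opening and the grip force at its end, in the units of the state.
- env.state(): the state, without advancing time (a new reading comes with each control period).
- eyes.grab_frame(name): name is "scene" or "top" or "wrist"; returns a dict with "pixels" (420x560x3 uint8, red, green, blue), "depth" (420x560 float32, mm along the optical axis (not along the pixel's ray), 0 where there is no reading), "fx", "fy", "cx", "cy" (pixels), "R" (3x3) and "t" (3): a world point X has camera coordinates R X + t; the wrist camera has in their place "T_tool_cam" (4x4, takes a point from camera to tool coordinates, whose origin is the TCP and whose axes are the flange's). Camera axes: x right, y down, z forward; pixel columns grow to the right and rows downward; lengths in mm; the calibration is good to about 2 mm. The wrist camera is an equidistant fisheye: a pixel r from the principal point sees the ray r / f radians off the axis. A picture is of the moment at which its call begins: read the wrist's pose just before it.
- env.job_done(): hands the job in; it is judged then, once.
The state is a dict: "time_s": time; "qpos": joint angles; "qvel": joint speeds; "effort": joint torques, N m; "ee_pos": TCP position; "ee_rot": TCP orientation; "force": force on the tool from outside, world axes, zero at the start; "torque": the same for the moment, N m; "gripper_width": finger opening in mm; "gripper_force": force on a finger pad.
Only numpy, scipy, OpenCV 4.12 (cv2) and the standard library are available. Lean on these libraries where they do the work, as an engineer would, in place of code of your own. Each camera call takes 0.05 s, during which the arm holds its last target. There are 200 camera calls.

## Working session

There is one attempt and no reset: what is moved stays moved. The work goes in short steps, Python scripts to look and compute and a tool call to move; the robot and the scene stay as the last step left them, time stands still between calls to the robot, and variables do not carry over. Pictures are saved under pics/ and viewed, at most 10 in all, crops included, and the job is handed in when it is done.

Besides the shell and the picture viewer there is one more tool, called after "Emit:" as name(argument=value, ...) on one line, values as JSON. send_rows: Moves the arm, as the interface text tells. Its arguments: {"type":"object","properties":{"motion":{"type":"array"},"squeeze":{"type":"number"}},"required":["motion"]}

```bash
mkdir -p pics
cat > h.py <<'E'
import numpy as np, cv2
from workcell import env, eyes
def grab(n):
    f=eyes.grab_frame(n); return f
def save(f,name): cv2.imwrite('pics/'+name, f["pixels"][:,:,::-1])
def cloud(f):
    d=f["depth"]; v,u=np.mgrid[0:d.shape[0],0:d.shape[1]]
    c=np.stack([(u-f["cx"])/f["fx"]*d,(v-f["cy"])/f["fy"]*d,d],-1)
    return (c-np.array(f["t"]))@np.array(f["R"])
E
python3 - <<'E'
from h import *
f=grab("top"); save(f,"top.png"); g=grab("scene"); save(g,"scene.png")
np.savez("top.npz",P=cloud(f),px=f["pixels"],d=f["depth"]); np.savez("scene.npz",P=cloud(g),px=g["pixels"],d=g["depth"])
for x in(f,g): print(x["fx"],x["cx"],x["cy"],np.round(-np.array(x["R"]).T@x["t"]),(x["depth"]>0).mean())
print(env.state())
E
```

```text
415.8393170610299 287.29858378864816 204.70340207634422 [ 370.   32. 1209.] 0.9961011904761905
421.6773434359792 279.79098719509807 210.17727022643584 [ 829.  -91. 1207.] 0.9958035714285715
{'time_s': 0.1, 'qpos': array([-7.31074876e+01,  1.83463206e+01,  8.96969604e+01, -1.57440890e-03,
        7.20440680e+01, -1.14448314e+00]), 'qvel': array([ 0.09002465, -0.03812059, -0.0295589 ,  0.061849  ,  0.01946231,
        0.03864852]), 'effort': array([-1.20034103e-03, -4.13333273e+01, -2.32511044e+01,  7.28259422e-02,
        4.22467373e-02, -5.65267931e-05]), 'ee_pos': array([ 177.91772529, -546.32522626,  213.23760979]), 'ee_rot': array([-1.79912638e+02, -2.47996026e-04,  1.80374819e+01]), 'force': array([-0.65264309,  0.16583062, -0.20040003]), 'torque': array([0.00740348, 0.00135328, 0.04740322]), 'gripper_force': 0.0, 'gripper_width': 90.84087370903407}
```

View pics/top.png

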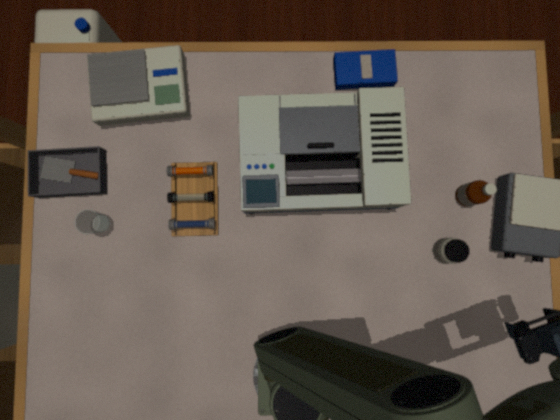

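View pics/scene.png

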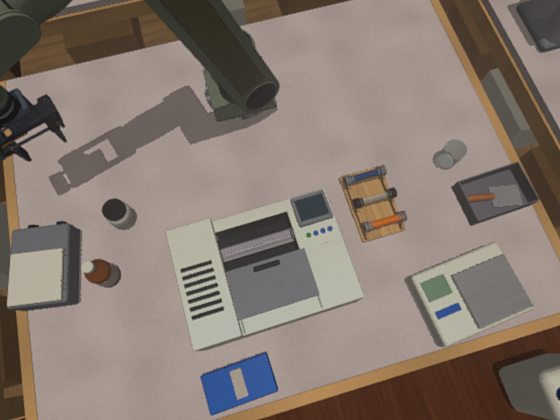

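The top view shows the blue tube at about (192,224), the orange at (190,171), the glass tube at (190,198), the chamber opening at about (322,175) and the cover rib at (320,146). The jar (453,250) and bottle (480,190) are clear of the path.

Run:
```python
from h import *
def rect(p):
    (c,s,a)=cv2.minAreaRect(p.astype(np.float32)); return np.round(c,1),np.round(s,1),round(a,2)
for n in("top","scene"):
    z=np.load(n+".npz"); P=z["P"]; px=z["px"]; hsv=cv2.cvtColor(px,cv2.COLOR_RGB2HSV).astype(int); Z=P[...,2]
    H,S,V=hsv[...,0],hsv[...,1],hsv[...,2]
    print(n)
    def big(m):
        k,l,st,_=cv2.connectedComponentsWithStats(m.astype(np.uint8)); 
        return l==1+np.argmax(st[1:,4])
    roi=np.zeros(Z.shape,bool)
    if n=="top": roi[150:250,150:230]=1
    else: roi[150:250,330:420]=1
    m=big(roi&(H>100)&(H<135)&(S>60)&(Z>40)&(Z<75)); print(" blue",m.sum(),rect(P[m][:,:2]),np.percentile(P[m][:,2],[5,50,95]).round(1))
    m=roi&(Z>45)&(Z<75); print(" tubes all",rect(P[m][:,:2]))
    m=roi&(Z>5)&(Z<75); print(" rack",rect(P[m][:,:2]))
    roi=np.zeros(Z.shape,bool)
    if n=="top": roi[80:215,235:415]=1
    else: roi[180:350,160:370]=1
    m=big(roi&(Z>148)&(Z<162)); print(" lamp",m.sum(),rect(P[m][:,:2]),np.median(P[m][:,2]).round(1))
    m=big(roi&(Z>100)); print(" whole",rect(P[m][:,:2]))
    m=big(roi&(Z>100)&(Z<170)&(S<40)&(V<115)&(V>50)); print(" cover",m.sum(),rect(P[m][:,:2]),np.median(P[m][:,2]).round(1))
    m=big(roi&(V<45)&(Z>138)&(Z<153)) ; print(" rib",m.sum(),rect(P[m][:,:2]),P[m].mean(0).round(1))
    m=big(roi&(Z>65)&(Z<95)&(V>70)); print(" trough",m.sum(),rect(P[m][:,:2]),np.percentile(P[m][:,2],[2,50,98]).round(1))
    m=big(roi&(Z>20)&(Z<105)&(P[...,0]>0)); print(" opening",m.sum(),rect(P[m][:,:2]))
```

```text
top
 blue 144 (array([426.9, 280.4]), array([75.1, 13.9]), 89.63) [54.  57.6 61.2]
 tubes all (array([501.4, 282.8]), array([180.3, 126.5]), 2.46)
 rack (array([493.1, 294.2]), array([226.4, 274.2]), 89.52)
 lamp 5406 (array([ 621.1, -239.7]), array([310.4, 121.3]), 1.38) 154.6
 whole (array([572.9, -80.9]), array([401. , 440.9]), 1.31)
 cover 3772 (array([644.9, -73.2]), array([245.3, 214. ]), 1.4) 132.9
 rib 117 (array([623.8, -73.7]), array([10.3, 65.2]), 1.15) [623.2 -73.  146.4]
 trough 926 (array([552.4, -83.7]), array([ 36.3, 200.9]), 1.67) [68.2 81.9 88.9]
 opening 2920 (array([557.4, -89. ]), array([102. , 212.4]), 1.72)
scene
 blue 126 (array([429.4, 282. ]), array([17. , 74.6]), 2.35) [54.  58.5 62.5]
 tubes all (array([504.8, 283.1]), array([182.8, 126.8]), 2.2)
 rack (array([493.4, 311.1]), array([277.4, 317.7]), 73.94)
 lamp 5996 (array([ 621.3, -238.4]), array([310.3, 120.4]), 1.32) 155.1
 whole (array([645.3, -77.5]), array([366.4, 441.1]), 1.36)
 cover 3424 (array([618.8, -73.4]), array([228.1, 211. ]), 1.59) 133.6Traceback (most recent call last):
  File "<stdin>", line 23, in <module>
  File "<stdin>", line 10, in big
    return _wrapfunc(a, 'argmax', axis=axis, out=out, **kwds)
    return bound(*args, **kwds)
ValueError: attempt to get argmax of an empty sequence
```

Emit:
send_rows(motion=[[0.05, 0.06, 0.12, 0, 0, 0.1, 0.1], [0.744, 0.92, 0.25, 0, 0, 0.95, 0.1], [0.744, 0.92, 0.25, 0, 0, 0.95, 0.1], [0.744, 0.92, 0.25, 0, 0, 0.95, 0.1], [0.744, 0.92, 0.25, 0, 0, 0.95, 0.1], [0.744, 0.92, 0.25, 0, 0, 0.95, 0.1], [0.744, 0.92, 0.25, 0, 0, 0.95, 0.1], [0.744, 0.92, 0.25, 0, 0, 0.95, 0.1], [0.744, 0.92, 0.25, 0, 0, 0.95, 0.1], [0.744, 0.92, 0.25, 0, 0, 0.95, 0.1], [0.744, 0.92, 0.25, 0, 0, 0.95, 0.1], [0.744, 0.92, 0.25, 0, 0, 0.95, 0.1], [0.744, 0.92, 0.25, 0, 0, 0.95, 0.1], [0.744, 0.92, 0.25, 0, 0, 0.95, 0.1]], squeeze=20)

```text
time_s: 1.85
ee_pos: [549.3, -87.9, 339.1]
ee_rot: [180.0, 0.0, 74.9]
force: [0.7, 0.3, 0.6]
gripper_width: 50.4
gripper_force: 0.0
```

```bash
cat >> h.py <<'E'
from scipy.spatial.transform import Rotation as Ro
def wcloud(f,s):
    d=f["depth"]; v,u=np.mgrid[0:d.shape[0],0:d.shape[1]].astype(float)
    a=(u-f["cx"])/f["fx"]; b=(v-f["cy"])/f["fy"]; r=np.hypot(a,b)+1e-9
    t=np.tan(np.minimum(r,1.45)); c=np.stack([a/r*t*d,b/r*t*d,d],-1)
    T=np.array(f["T_tool_cam"]); c=c@T[:3,:3].T+T[:3,3]
    return c@Ro.from_euler("xyz",s["ee_rot"],degrees=True).as_matrix().T+s["ee_pos"]
E
python3 - <<'E'
from h import *
s=env.state(); f=grab("wrist"); save(f,"w1.png"); P=wcloud(f,s)
np.savez("w1.npz",P=P,px=f["pixels"],d=f["depth"])
print(s["ee_pos"],s["ee_rot"],s["time_s"],f["T_tool_cam"],f["fx"])
E
```

```text
[549.33284352 -87.88588892 339.10157684] [1.79995101e+02 6.41168740e-03 7.49211050e+01] 1.85 [[ 9.57318986e-05 -9.56859665e-01 -2.90550463e-01  8.11850914e+01]
 [ 9.99999091e-01 -2.99095725e-04  1.31448576e-03  6.40877503e-01]
 [-1.34468081e-03 -2.90550325e-01  9.56858767e-01 -1.71201692e+02]
 [ 0.00000000e+00  0.00000000e+00  0.00000000e+00  1.00000000e+00]] 325.19226210127806
```

View pics/w1.png

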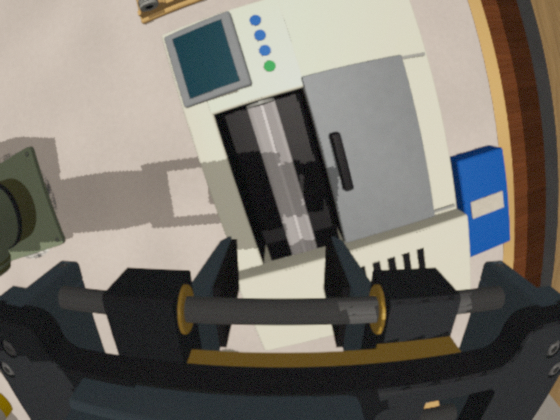

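The wrist view shows the trough, a light strip from (262,100) to (302,250) in the black opening, and the rib at about (342,160). I'll measure both in this view.

Run:
```python
from h import *
z=np.load("w1.npz"); P=z["P"]; px=z["px"]; V=px.max(2); Z=P[...,2]
roi=np.zeros(Z.shape,bool); roi[80:262,205:345]=1
def rect(p):
    (c,s,a)=cv2.minAreaRect(p.astype(np.float32)); return np.round(c,1),np.round(s,1),round(a,2)
def big(m):
    k,l,st,_=cv2.connectedComponentsWithStats(m.astype(np.uint8)); return l==1+np.argmax(st[1:,4])
m=big(roi&(Z>65)&(Z<93)&(V>75)); p=P[m]; print("trough",m.sum(),rect(p[:,:2]),np.percentile(p[:,2],[1,50,99]).round(1))
yw=np.radians(1.36); o=np.array([552.4,-80.6]); R=np.array([[np.cos(yw),-np.sin(yw)],[np.sin(yw),np.cos(yw)]])
q=(P[...,:2]-o)@R
for y in range(-90,100,20):
    b=m&(abs(q[...,1]-y)<8)
    if b.sum()>20:
        x=q[...,0][b]; zz=Z[b]; i=zz<np.percentile(zz,15)
        print(y,np.percentile(x,[2,98]).round(1),"V bottom x",np.median(x[i]).round(1),zz.min().round(1))
roi=np.zeros(Z.shape,bool); roi[120:200,315:365]=1
m=big(roi&(V<55)&(Z>125)); print("rib",rect(q[m]),P[m].mean(0).round(1))
for nm,c in(("dark opening",(Z<110)&(Z>30)),):
    r2=np.zeros(Z.shape,bool); r2[70:275,200:350]=1
    m=big(r2&c); print(nm,np.percentile(q[m],[0.5,99.5],axis=0).round(1))
# rim/front edge of top
```

```text
trough 4104 (array([553.1, -94.5]), array([ 37.5, 218.5]), 1.27) [70.  83.2 88.8]
-90 [-17.7  17.5] V bottom x -0.5 69.6
-70 [-17.4  17.5] V bottom x -0.2 69.4
-50 [-16.8  17.5] V bottom x -0.4 69.6
-30 [-17.   17.5] V bottom x -0.5 69.4
-10 [-16.1  17.5] V bottom x -0.4 69.7
10 [-16.3  17.4] V bottom x 0.3 69.6
30 [-16.4  17.8] V bottom x 1.0 69.2
50 [-16.8  17.5] V bottom x 0.6 69.0
70 [-17.3  18.4] V bottom x 0.6 69.2
90 [-16.4  18.4] V bottom x 0.1 69.6
rib (array([61.2, 27.8]), array([ 35.4, 112.8]), 26.3) [624.3 -74.8 150.5]
dark opening [[ -54.3 -128. ]
 [  55.5   98.1]]
```

Emit:
send_rows(motion=[[-0.244, 0.737, -0.1, 0, 0, 0.29, 0.1], [-0.244, 0.737, -0.1, 0, 0, 0.29, 0.1], [-0.244, 0.737, -0.1, 0, 0, 0.29, 0.1], [-0.244, 0.737, -0.1, 0, 0, 0.29, 0.1], [-0.244, 0.737, -0.1, 0, 0, 0.29, 0.1], [-0.244, 0.737, -0.2, 0, 0, 0.29, 0.1], [-0.244, 0.737, -0.2, 0, 0, 0.29, 0.1], [-0.244, 0.737, -0.2, 0, 0, 0.29, 0.1], [-0.244, 0.737, -0.2, 0, 0, 0.29, 0.1], [-0.244, 0.737, -0.2, 0, 0, 0.29, 0.1]])

```text
time_s: 3.15
ee_pos: [429.0, 280.9, 240.1]
ee_rot: [179.9, -0.0, 92.3]
force: [-0.8, -0.5, 1.4]
gripper_width: 50.1
gripper_force: 0.0
```

Run:
```python
from h import *
s=env.state(); f=grab("wrist"); save(f,"w2.png"); P=wcloud(f,s); px=f["pixels"]
hsv=cv2.cvtColor(px,cv2.COLOR_RGB2HSV).astype(int); Z=P[...,2]
m=(hsv[...,0]>100)&(hsv[...,0]<135)&(hsv[...,1]>70)&(Z>35)&(Z<75)&(abs(P[...,0]-427)<30)&(abs(P[...,1]-281)<70)
print(s["ee_pos"],s["ee_rot"])
print(m.sum(),cv2.minAreaRect(P[m][:,:2].astype(np.float32)),P[m].mean(0),np.percentile(Z[m],[5,95]))
c=(Z>35)&(Z<75)&(abs(P[...,0]-427)<30)&(abs(P[...,1]-281)<90); print(cv2.minAreaRect(P[c][:,:2].astype(np.float32)),np.percentile(Z[c],[5,95]))
```

```text
[429.03482051 280.9138941  240.14289324] [ 1.79875760e+02 -4.87011936e-02  9.23321389e+01]
1133 ((428.32958984375, 278.68426513671875), (17.906034469604492, 94.0789566040039), 1.1735639572143555) [428.15367495 280.15976216  58.62595849] [54.78092786 60.91794992]
((428.2109375, 279.2309875488281), (42.50875473022461, 124.75354766845703), 0.8669221997261047) [41.48113048 64.72410365]
```

View pics/w2.png

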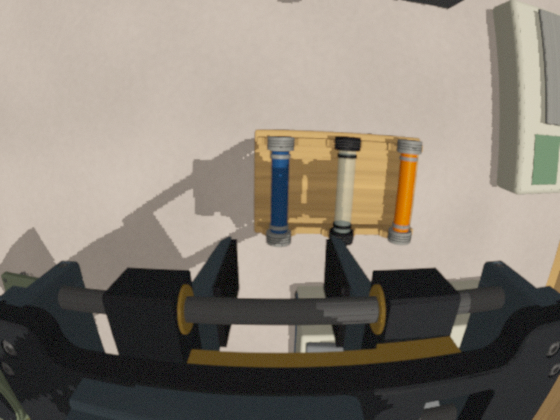

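The blue tube is at column 280, rows 140 to 240, clear of its neighbours and in line with the gripper. I'll go down and grip it.

Emit:
send_rows(motion=[[-0.002, -0.003, -0.12, 0, 0, 0, 0.1], [-0.002, -0.003, -0.24, 0, 0, 0, 0.1], [-0.002, -0.003, -0.32, 0, 0, 0, 0.1], [-0.002, -0.003, -0.37, 0, 0, 0, 0.1], [-0.002, -0.003, -0.387, 0, 0, 0, 0.1], [-0.002, -0.003, -0.387, 0, 0, 0, 0.1], [-0.002, -0.003, -0.387, 0, 0, 0, -0.8], [-0.002, -0.003, -0.387, 0, 0, 0, -0.8], [-0.002, -0.003, -0.387, 0, 0, 0, -0.8], [-0.002, -0.003, -0.387, 0, 0, 0, -0.8], [-0.002, -0.003, -0.387, 0, 0, 0, -0.8], [-0.002, -0.003, -0.387, 0, 0, 0, -0.8]], squeeze=20)

```text
time_s: 4.7
ee_pos: [427.5, 280.5, 46.0]
ee_rot: [179.9, -0.0, 92.4]
force: [1.0, -0.4, 5.3]
gripper_width: 19.8
gripper_force: 19.9
```

Emit:
send_rows(motion=[[0, 0, 0.04, 0, 0, 0, -0.8], [0, 0, 0.12, 0, 0, 0, -0.8], [0, 0, 0.24, 0, 0, 0, -0.8], [0.02, -0.06, 0.36, 0, 0, -0.017, -0.8], [0.05, -0.15, 0.4, 0, 0, -0.017, -0.8], [0.085, -0.25, 0.4, 0, 0, -0.017, -0.8], [0.12, -0.36, 0.4, 0, 0, -0.017, -0.8], [0.155, -0.47, 0.4, 0, 0, -0.017, -0.8], [0.19, -0.57, 0.4, 0, 0, -0.017, -0.8], [0.22, -0.66, 0.4, 0, 0, -0.017, -0.8], [0.24, -0.72, 0.4, 0, 0, -0.017, -0.8], [0.251, -0.75, 0.4, 0, 0, -0.017, -0.8], [0.251, -0.75, 0.35, 0, 0, -0.017, -0.8], [0.251, -0.75, 0.32, 0, 0, -0.017, -0.8], [0.251, -0.75, 0.32, 0, 0, -0.017, -0.8]])

```text
time_s: 6.58
ee_pos: [551.5, -93.9, 204.0]
ee_rot: [-179.8, -0.1, 91.5]
force: [-0.3, -0.3, -1.2]
gripper_width: 19.6
gripper_force: 19.9
```

Run:
```python
from h import *
s=env.state(); f=grab("wrist"); save(f,"w3.png")
print(s["ee_pos"],s["ee_rot"],s["gripper_width"],s["gripper_force"],s["force"])
```

```text
[551.45666749 -93.86903682 203.98052629] [-1.79796508e+02 -5.66170248e-02  9.14798351e+01] 19.5992908530791 19.889076054096222 [-0.25693633 -0.25304174 -1.18120307]
```

View pics/w3.png

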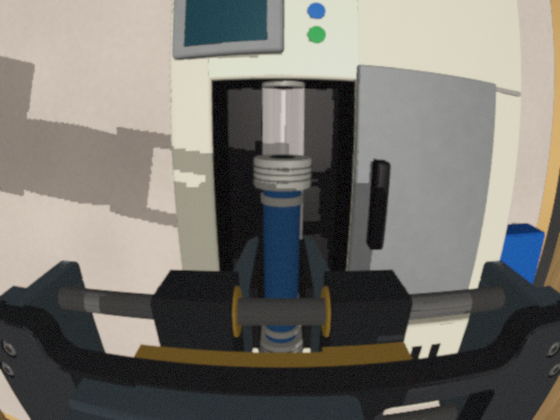

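The tube is held straight over the trough, its cap at column 282 and the trough at column 284. I'll lower it into the trough.

Emit:
send_rows(motion=[[0.003, 0, -0.06, 0, 0, 0, -0.8], [0.003, 0, -0.12, 0, 0, 0, -0.8], [0.003, 0, -0.17, 0, 0, 0, -0.8], [0.003, 0, -0.2, 0, 0, 0, -0.8], [0.003, 0, -0.212, 0, 0, 0, -0.8], [0.003, 0, -0.216, 0, 0, 0, -0.8], [0.003, 0, -0.216, 0, 0, 0, -0.8], [0.003, 0, -0.216, 0, 0, 0, -0.8]])

```text
time_s: 7.62
ee_pos: [554.5, -94.9, 98.2]
ee_rot: [179.9, 0.0, 91.4]
force: [-0.1, -0.6, -2.3]
gripper_width: 19.2
gripper_force: 19.9
```

Emit:
send_rows(motion=[[-0.002, 0, -0.003, 0, 0, 0, -0.8], [-0.002, 0, -0.006, 0, 0, 0, -0.8], [-0.002, 0, -0.008, 0, 0, 0, -0.8], [-0.002, 0, -0.01, 0, 0, 0, -0.8], [-0.002, 0, -0.01, 0, 0, 0, -0.8], [-0.002, 0, -0.01, 0, 0, 0, -0.8]])

```text
time_s: 8.38
ee_pos: [553.1, -94.8, 92.5]
ee_rot: [180.0, 0.0, 91.4]
force: [-0.0, 0.1, -2.1]
gripper_width: 19.3
gripper_force: 19.9
```

Emit:
send_rows(motion=[[0, 0, -0.001, 0, 0, 0, -0.8], [0, 0, -0.002, 0, 0, 0, -0.8], [0, 0, -0.002, 0, 0, 0, -0.8], [0, 0, -0.002, 0, 0, 0, -0.8]])

```text
time_s: 8.88
ee_pos: [553.0, -94.8, 91.6]
ee_rot: [180.0, 0.0, 91.4]
force: [-1.2, 0.0, 0.9]
gripper_width: 19.2
gripper_force: 19.9
```

The force change shows contact with the V, so I'll let go gently.

Emit:
send_rows(motion=[[0, 0, -0.001, 0, 0, 0, -0.57], [0, 0, -0.001, 0, 0, 0, -0.55], [0, 0, 0, 0, 0, 0, -0.5], [0, 0, 0, 0, 0, 0, -0.4], [0, 0, 0, 0, 0, 0, -0.25], [0, 0, 0, 0, 0, 0, -0.25], [0, 0, 0, 0, 0, 0, -0.25], [0, 0, 0, 0, 0, 0, -0.25]])

```text
time_s: 9.88
ee_pos: [553.1, -94.8, 91.5]
ee_rot: [180.0, 0.0, 91.4]
force: [0.3, 0.1, -0.5]
gripper_width: 34.5
gripper_force: 0.0
```

Emit:
send_rows(motion=[[0, 0, 0.04, 0, 0, 0, -0.25], [0, 0, 0.1, 0, 0, 0, -0.25], [0, 0, 0.2, 0, 0, 0, -0.25], [0, 0, 0.28, 0, 0, 0, -0.6], [0, 0, 0.28, 0, 0, 0, -1], [0, 0, 0.28, 0, 0, 0, -1], [0, 0, 0.28, 0, 0, 0, -1]])

```text
time_s: 10.75
ee_pos: [552.2, -94.6, 229.8]
ee_rot: [-179.8, -0.0, 91.4]
force: [1.2, 0.3, 0.1]
gripper_width: 0.4
gripper_force: 0.0
```

Run:
```python
from h import *
s=env.state(); f=grab("wrist"); save(f,"w4.png"); P=wcloud(f,s); px=f["pixels"]
hsv=cv2.cvtColor(px,cv2.COLOR_RGB2HSV).astype(int); Z=P[...,2]
yw=np.radians(1.36); o=np.array([552.6,-80.8]); R=np.array([[np.cos(yw),-np.sin(yw)],[np.sin(yw),np.cos(yw)]])
q=(P[...,:2]-o)@R
m=(hsv[...,0]>100)&(hsv[...,0]<135)&(hsv[...,1]>70)&(abs(q[...,0])<30)&(abs(q[...,1])<90)&(Z>80)&(Z<120)
print(s["ee_pos"],s["ee_rot"],s["gripper_width"])
print("blue",m.sum(),cv2.minAreaRect(q[m].astype(np.float32)),np.percentile(Z[m],[5,50,95]))
m=(abs(q[...,0])<20)&(abs(q[...,1])<99)&(Z>98)&(Z<115); print("tube",np.percentile(q[m],[1,99],axis=0),np.percentile(Z[m],98))
```

```text
[552.1680412  -94.58541769 229.82642816] [-1.79820679e+02 -3.96731600e-02  9.14166799e+01] 0.3794602914552994
blue 1453 ((0.033883094787597656, -15.695709228515625), (18.278642654418945, 93.72663116455078), 0.5821932554244995) [ 99.29162744 104.05557547 105.90415553]
tube [[-14.87661674 -64.30255532]
 [ 14.49885467  98.18836936]] 113.38265903985231
```

View pics/w4.png

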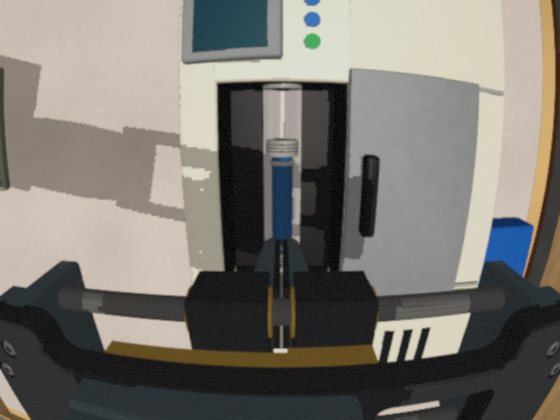

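The tube lies straight in the V with its middle near y = -15.7. The outer cap is at (282,147). Next I'll go down behind its outer end with the fingers shut.

Emit:
send_rows(motion=[[-0.002, 0.09, 0, 0, 0, 0, -1], [-0.004, 0.172, 0, 0, 0, 0, -1], [-0.004, 0.172, -0.05, 0, 0, 0, -1], [-0.004, 0.172, -0.12, 0, 0, 0, -1], [-0.004, 0.172, -0.19, 0, 0, 0, -1], [-0.004, 0.172, -0.24, 0, 0, 0, -1], [-0.004, 0.172, -0.268, 0, 0, 0, -1], [-0.004, 0.172, -0.276, 0, 0, 0, -1], [-0.004, 0.172, -0.276, 0, 0, 0, -1], [-0.004, 0.172, -0.276, 0, 0, 0, -1]])

```text
time_s: 12.05
ee_pos: [551.7, -8.8, 94.4]
ee_rot: [179.9, 0.0, 91.4]
force: [-1.0, 0.0, -1.4]
gripper_width: 0.3
gripper_force: 0.0
```

Emit:
send_rows(motion=[[0, -0.006, -0.004, 0, 0, 0, -1], [0, -0.012, -0.004, 0, 0, 0, -1], [0, -0.018, -0.004, 0, 0, 0, -1], [0, -0.024, -0.004, 0, 0, 0, -1], [0.001, -0.032, -0.004, 0, 0, 0, -1], [0.001, -0.04, -0.004, 0, 0, 0, -1], [0.001, -0.048, -0.004, 0, 0, 0, -1], [0.001, -0.056, -0.004, 0, 0, 0, -1], [0.001, -0.064, -0.004, 0, 0, 0, -1], [0.002, -0.072, -0.004, 0, 0, 0, -1], [0.002, -0.08, -0.004, 0, 0, 0, -1], [0.002, -0.088, -0.004, 0, 0, 0, -1], [0.002, -0.096, -0.004, 0, 0, 0, -1], [0.002, -0.1, -0.004, 0, 0, 0, -1], [0.002, -0.1, -0.004, 0, 0, 0, -1]])

```text
time_s: 13.92
ee_pos: [552.0, -59.3, 91.4]
ee_rot: [-180.0, 0.0, 91.4]
force: [-0.4, 0.0, 0.4]
gripper_width: 0.7
gripper_force: 0.0
```

Emit:
send_rows(motion=[[0, -0.002, 0, 0, 0, 0, -1], [0, -0.004, 0, 0, 0, 0, -1], [0, -0.006, 0, 0, 0, 0, -1], [0, -0.008, 0, 0, 0, 0, -1], [0, -0.01, 0, 0, 0, 0, -1], [0, -0.012, 0, 0, 0, 0, -1]])

```text
time_s: 14.68
ee_pos: [552.0, -64.8, 91.5]
ee_rot: [180.0, 0.0, 91.4]
force: [0.3, 0.7, -0.8]
gripper_width: 0.7
gripper_force: 0.6
```

Run:
```python
from h import *
s=env.state(); f=grab("top"); save(f,"t2.png"); cv2.imwrite("pics/t2c.png",cv2.resize(f["pixels"][80:215,235:415,::-1],None,fx=4,fy=4))
print(s["ee_pos"],s["force"])
```

```text
[552.02133411 -64.82211794  91.46403753] [ 0.29968907  0.72688609 -0.82932194]
```

View pics/t2c.png

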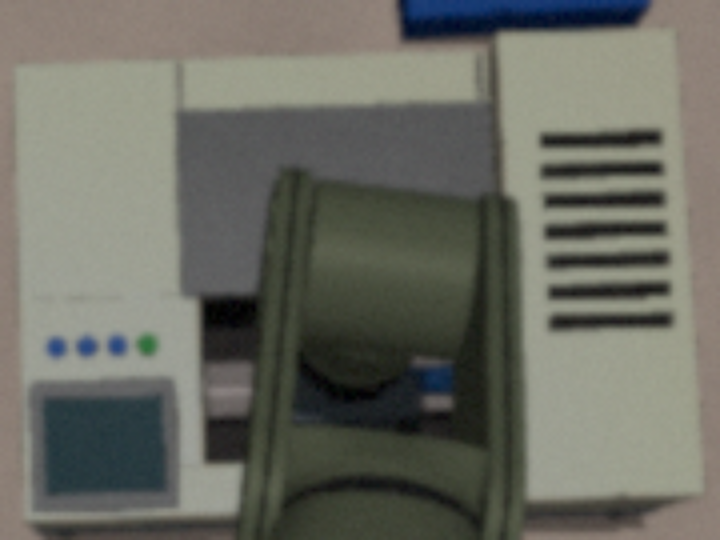

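The blue barrel shows just beyond the fingers at (437,380), so the tube is moving with the push. I'll creep on to the stop.

Emit:
send_rows(motion=[[0, -0.002, 0, 0, 0, 0, -1], [0, -0.004, 0, 0, 0, 0, -1], [0, -0.006, 0, 0, 0, 0, -1]])

```text
time_s: 15.1
ee_pos: [552.1, -67.5, 91.5]
ee_rot: [180.0, -0.0, 91.4]
force: [0.2, 3.1, -0.2]
gripper_width: 0.3
gripper_force: 1.8
```

Emit:
send_rows(motion=[[0, -0.001, 0, 0, 0, 0, -1], [0, -0.002, 0, 0, 0, 0, -1]])

```text
time_s: 15.35
ee_pos: [552.1, -67.6, 91.5]
ee_rot: [180.0, -0.1, 91.4]
force: [-0.3, 7.3, 0.3]
gripper_width: 0.6
gripper_force: 3.5
```

Emit:
send_rows(motion=[[0, -0.001, 0, 0, 0, 0, -1], [0, -0.001, 0, 0, 0, 0, -1], [0, -0.001, 0, 0, 0, 0, -1]])

```text
time_s: 15.72
ee_pos: [552.1, -67.5, 91.5]
ee_rot: [180.0, -0.2, 91.4]
force: [0.7, 8.1, -0.6]
gripper_width: 0.6
gripper_force: 3.8
```

Emit:
send_rows(motion=[[0, 0.01, 0, 0, 0, 0, -1], [0, 0.03, 0, 0, 0, 0, -1], [0, 0.03, 0.05, 0, 0, 0, -1], [0, 0.03, 0.15, 0, 0, 0, -1], [0, 0, 0.25, 0, 0, 0, -1], [0, -0.1, 0.3, 0, 0, 0, -1], [0, -0.18, 0.3, 0, 0, 0, -1], [0, -0.18, 0.3, 0, 0, 0, -1], [0, -0.18, 0.3, 0, 0, 0, -1]])

```text
time_s: 16.85
ee_pos: [551.7, -158.7, 241.1]
ee_rot: [-179.9, -0.0, 91.4]
force: [-0.8, -0.1, 0.7]
gripper_width: 0.4
gripper_force: 0.0
```

Run:
```python
from h import *
s=env.state(); f=grab("wrist"); save(f,"w5.png"); P=wcloud(f,s); px=f["pixels"]
hsv=cv2.cvtColor(px,cv2.COLOR_RGB2HSV).astype(int); Z=P[...,2]
yw=np.radians(1.36); o=np.array([552.6,-80.8]); R=np.array([[np.cos(yw),-np.sin(yw)],[np.sin(yw),np.cos(yw)]])
q=(P[...,:2]-o)@R
m=(hsv[...,0]>100)&(hsv[...,0]<135)&(hsv[...,1]>70)&(abs(q[...,0])<30)&(q[...,1]>-130)&(q[...,1]<20)&(Z>80)&(Z<120)
print(s["ee_pos"],s["ee_rot"])
print("blue",m.sum(),cv2.minAreaRect(q[m].astype(np.float32)),np.percentile(q[m][:,1],[1,99]),np.percentile(Z[m],[5,50,95]))
m=(abs(q[...,0])<10)&(q[...,1]>-99)&(q[...,1]<90)&(Z>106)&(Z<113); print("cap end y",np.percentile(q[m][:,1],[1,99]))
m=(abs(q[...,0])<12)&(q[...,1]>60)&(q[...,1]<115)&(Z<100)&(Z>60); print("trough end y",np.percentile(q[m][:,1],[99.5]))
m=(q[...,0]>50)&(q[...,0]<90)&(abs(q[...,1])<60)&(Z>143)&(Z<156); print("rib",cv2.minAreaRect(q[m].astype(np.float32)))
```

```text
[ 551.71023634 -158.69012861  241.0786331 ] [-1.79949725e+02 -3.41347715e-02  9.14083907e+01]
blue 1470 ((0.08726882934570312, -64.08358764648438), (85.14258575439453, 18.544536590576172), 89.76509094238281) [-105.82231718  -21.8506563 ] [ 99.69728274 104.02721694 105.94410535]
cap end y [-92.58500866  -6.27143232]
trough end y [95.32612755]
rib ((73.13192749023438, 4.558462142944336), (69.56837463378906, 12.950517654418945), 89.79177856445312)
```

View pics/w5.png

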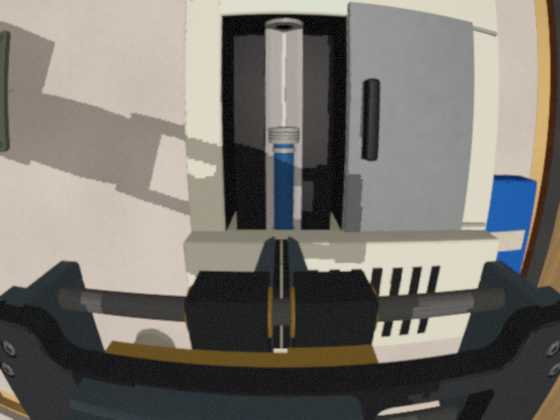

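The outer cap is at (284,135), with its end at y of about -6, so the tube is home. The rib sits at local (73, 4). I'll go down behind it.

Emit:
send_rows(motion=[[0.1, 0.08, 0, 0, 0, 0, -1], [0.204, 0.16, 0, 0, 0, 0, -1], [0.206, 0.167, 0, 0, 0, 0, -1], [0.206, 0.167, -0.08, 0, 0, 0, -1], [0.206, 0.167, -0.15, 0, 0, 0, -1], [0.206, 0.167, -0.19, 0, 0, 0, -1], [0.206, 0.167, -0.202, 0, 0, 0, -1], [0.206, 0.167, -0.202, 0, 0, 0, -1], [0.206, 0.167, -0.202, 0, 0, 0, -1]])

```text
time_s: 18.02
ee_pos: [655.6, -75.8, 141.8]
ee_rot: [179.9, 0.0, 91.4]
force: [0.5, 0.1, 0.5]
gripper_width: 0.7
gripper_force: 0.0
```

Emit:
send_rows(motion=[[-0.014, 0, 0, 0, 0, 0, -1], [-0.028, 0, 0, 0, 0, 0, -1], [-0.042, -0.001, 0, 0, 0, 0, -1], [-0.056, -0.001, 0, 0, 0, 0, -1], [-0.07, -0.001, 0, 0, 0, 0, -1], [-0.084, -0.002, 0, 0, 0, 0, -1], [-0.1, -0.002, 0, 0, 0, 0, -1], [-0.116, -0.002, 0, 0, 0, 0, -1], [-0.132, -0.003, 0, 0, 0, 0, -1], [-0.148, -0.003, 0, 0, 0, 0, -1], [-0.164, -0.004, 0, 0, 0, 0, -1], [-0.18, -0.004, 0, 0, 0, 0, -1], [-0.196, -0.004, 0, 0, 0, 0, -1], [-0.212, -0.005, 0, 0, 0, 0, -1], [-0.22, -0.005, 0, 0, 0, 0, -1], [-0.22, -0.005, 0, 0, 0, 0, -1]])

```text
time_s: 20.02
ee_pos: [544.0, -78.1, 140.2]
ee_rot: [-179.9, -0.0, 91.4]
force: [0.6, -1.1, -0.4]
gripper_width: 0.5
gripper_force: 0.0
```

Emit:
send_rows(motion=[[-0.004, 0, 0, 0, 0, 0, -1], [-0.008, 0, 0, 0, 0, 0, -1], [-0.012, 0, 0, 0, 0, 0, -1], [-0.016, 0, 0, 0, 0, 0, -1]])

```text
time_s: 20.52
ee_pos: [536.9, -78.3, 140.4]
ee_rot: [180.0, 0.0, 91.4]
force: [1.3, -0.3, -1.1]
gripper_width: 0.6
gripper_force: 0.8
```

Emit:
send_rows(motion=[[-0.004, 0, 0, 0, 0, 0, -1], [-0.008, 0, 0, 0, 0, 0, -1], [-0.012, 0, 0, 0, 0, 0, -1], [-0.016, 0, 0, 0, 0, 0, -1]])

```text
time_s: 21.02
ee_pos: [528.9, -78.4, 140.5]
ee_rot: [180.0, 0.0, 91.4]
force: [1.7, 0.2, -1.0]
gripper_width: 0.9
gripper_force: 0.8
```

Run:
```python
from h import *
s=env.state(); f=grab("wrist"); save(f,"w6.png"); print(s["ee_pos"],s["force"])
```

```text
[528.92712896 -78.37541885 140.53470581] [ 1.6507828   0.15637189 -1.01068703]
```

View pics/w6.png

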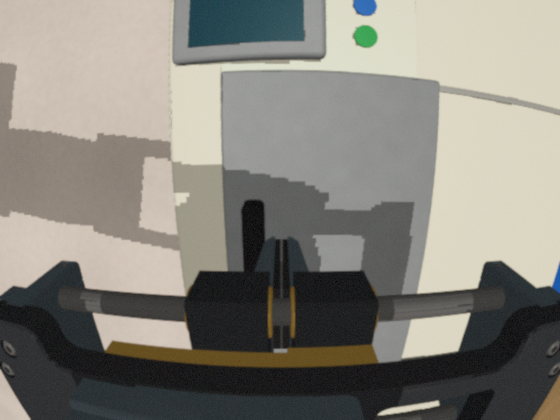

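The cover now spans columns 222 to 438 and hides the opening, with the rib at (253,230) just left of the fingers. I'll creep on until it stops dead.

Emit:
send_rows(motion=[[-0.003, 0, 0, 0, 0, 0, -1], [-0.006, 0, 0, 0, 0, 0, -1], [-0.009, 0, 0, 0, 0, 0, -1], [-0.012, 0, 0, 0, 0, 0, -1]])

```text
time_s: 21.58
ee_pos: [523.0, -78.4, 140.6]
ee_rot: [180.0, 0.0, 91.4]
force: [1.3, -1.6, 0.0]
gripper_width: 0.4
gripper_force: 0.8
```

Emit:
send_rows(motion=[[-0.003, 0, 0, 0, 0, 0, -1], [-0.006, 0, 0, 0, 0, 0, -1], [-0.009, 0, 0, 0, 0, 0, -1], [-0.012, 0, 0, 0, 0, 0, -1]])

```text
time_s: 22.08
ee_pos: [522.4, -78.4, 140.9]
ee_rot: [179.3, 0.0, 91.4]
force: [15.1, -0.7, -10.0]
gripper_width: 0.9
gripper_force: 7.1
```

The cover has stopped dead, so I'll back off and check it.

Emit:
send_rows(motion=[[0.012, 0, 0, 0, 0, 0, -1], [0.03, 0, 0, 0, 0, 0, -1], [0.03, 0, 0.08, 0, 0, 0, -1], [0.03, 0, 0.2, 0, 0, 0, -1], [0.03, 0, 0.3, 0, 0, 0, -1], [0.03, 0, 0.3, 0, 0, 0, -1], [0.03, 0, 0.3, 0, 0, 0, -1], [0.03, 0, 0.3, 0, 0, 0, -1]])

```text
time_s: 23.08
ee_pos: [531.0, -78.0, 288.5]
ee_rot: [-179.8, -0.1, 91.4]
force: [0.1, 0.3, 0.2]
gripper_width: 0.6
gripper_force: 0.0
```

Run:
```python
from h import *
s=env.state(); f=grab("wrist"); save(f,"w7.png"); P=wcloud(f,s); px=f["pixels"]; Z=P[...,2]
yw=np.radians(1.36); o=np.array([552.6,-80.8]); R=np.array([[np.cos(yw),-np.sin(yw)],[np.sin(yw),np.cos(yw)]])
q=(P[...,:2]-o)@R; S=px.max(2).astype(int); 
m=(abs(q[...,0])<100)&(q[...,1]>20)&(q[...,1]<90)&(Z>128)&(Z<138)&(S<140); print("cover x",np.percentile(q[m][:,0],[1,99]),s["ee_pos"],s["force"],s["time_s"])
```

```text
cover x [-61.31540682  60.75006189] [531.03848101 -78.03960597 288.53596569] [0.05633156 0.30942213 0.24031767] 23.075
```

View pics/w7.png

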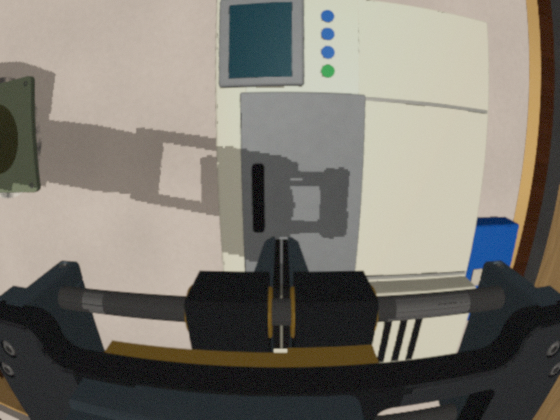

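The cover spans local x from -61 to +61 (columns 242 to 364), centred on the chamber, so it is shut. I'll hand the job in.

```bash
python3 -c "
from h import *
print(env.job_done())"
```

```text
the job is handed in; nothing more can be done
None
```

The blue quartz control lies in the V-trough, pushed home against the stop, and the cover is fully shut; I handed the job in at about 23 s, and it returned no verdict.

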